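# Open the child-resistant thinner jar

## Robot

A 6-joint arm with a two-finger parallel gripper is mounted at the origin on the work surface. World frame = base frame: x ahead of the robot, y to its left, z up, the work surface at z = 0. Lengths are in mm, angles in rad, forces in N, time in s.
With the tool pointing down it reaches from about 250 to 850 mm from the base axis. Payload 12.5 kg.
Tool frame: the origin (TCP) lies midway between the tips of the shut fingers; the grasp point (between the pads) lies 19 mm behind it; z points along the fingers, y is the line along which they close (so a half turn about z gives the same grasp; the last joint's range is limited). The gripper opens to 93 mm and grips with 3 to 60 N. Pads are 15 mm wide; open, the fingers measure 128 mm over their backs; the gripper's body (75 mm by 188 mm) begins 65 mm behind the grasp point.
Start: joints at [1.021, 0.351, 1.652, -0, 1.139, -0.085], TCP at [246.502, 491.651, 218.633] pointing down, gripper open.
Joint ranges: [-2.75, 2.75], [-0.79, 2.1], [0.01, 2.65], [-1.57, 4.71], [0.07, 3.14], [-2.87, 2.87]. Speed limits (rad/s): [2.22, 2.22, 2.79, 3.14, 3.14, 3.14].

## Interface

Orientations are given as a unit quaternion [x, y, z, w].
In Python, from bench import r gives the robot as it stands.
- The arm moves only by the tool drive_tool, never from a script. Its argument "targets" is one flat list of numbers, 7 for each row, row after row: the shift along the tool's x, y, z in mm, then the turn, a rotation vector about the tool's x, y, z in rad, then the finger opening in mm, from 0 to 93. In form: [tx, ty, tz, wx, wy, wz, claw, tx, ty, tz, wx, wy, wz, claw, ...]. A call has 1 to 8 rows; each row is the pose to reach, as a shift and turn from the pose commanded when the call began, along the tool's axes at that moment; what a row does not reach only later rows make up. A row lasts 1/8 s, in which the tool goes at most 62.5 mm and 10.7 degrees, less where a joint would pass 70% of its speed; a pose out of reach is approached as far as the arm can. A call with a gripper value outside its range is refused whole. The fingers move at their own pace and stop on an object; the grip force is fixed at half the most. Time passes only in rows, so rows that repeat a pose let the fingers close. It gives the time, the measured TCP pose, the force, the opening and the grip force at its end, in the units of the state.
- r.get_state(): the state, without advancing time (a new reading comes with each control period).
- r.grab_frame(name): name is "scene" or "top"; returns a dict with "image" (400x640x3 uint8, blue, green, red), "range_z" (400x640 float32, mm along the optical axis (not along the pixel's ray), 0 where there is no reading), "camera_matrix" (3x3 intrinsics, pixels), "pose" (4x4, takes a point from camera to world coordinates). Camera axes: x right, y up, looking along -z (the intrinsics and any distortion apply to the point x, -y, -z); pixel columns grow to the right and rows downward; lengths in mm; the calibration is good to about 2 mm. A picture is of the moment at which its call begins.
- r.sign_off(): hands the job in; it is judged then, once.
Trained networks look in a picture, given as the dict that the camera call returned (one of the last four; its "shot" number tells which), for a name from the list of things; names that differ only in an ending like _2 or _b are one class to them, and where a whole thing is asked for, a point or a joint stands for the part that bears it (a point fixed in the world has none). Each returns a list of dicts, best first, with "confidence" (0 to 1); they miss things now and then, are a little off and sometimes report something else, mostly with a low value. They report only what shows in the picture. A call takes as long as a camera call. They do not tell look-alikes from the thing itself.
- r.recognise(picture, name): "box" ([centre column, centre row, width, height] as shares, 0 to 1, of the picture: columns of its width, rows of its height, round what is visible of it).
- r.outline_of(picture, name): "mask" (400x640 bool, what is visible of it) and "box" ([centre column, centre row, width, height] as shares, 0 to 1, of the picture: columns of its width, rows of its height, round what is visible of it).
The state is a dict: "t": time; "qpos": joint angles; "qd": joint speeds; "joint_torque": joint torques, N m; "tcp_pos": TCP position; "ee_rot": TCP orientation; "ft_force": force on the tool from outside, world axes, zero at the start; "torque": the same for the moment, N m; "finger_gap": finger opening in mm; "grasp_force": force on a finger pad.
Only numpy, scipy, OpenCV 4.12 (cv2) and the standard library are available. Lean on these libraries where they do the work, as an engineer would, in place of code of your own. Each camera call takes 0.05 s, during which the arm holds its last target. There are 200 camera calls.

## Task

Open the lacquer-thinner jar: press its child-resistant cap down and, keeping it pressed, turn it anticlockwise (seen from above) as far as it goes, then lift the cap straight off. Lower the cap right way up onto the middle of the round cork coaster and let go only once it stands there. Push only as hard as the cap needs (about 9 N; never beyond about 20 N) so the glass rim is not rammed, and leave the other things on the bench where they are.

Things in the scene. Friction and masses are not known exactly. Their poses are not given: they have to be found in the camera images.
- jar: squat amber glass thinner jar held firmly in a fixed square wood block (110 x 110 x 30 mm). Origin on the bench under the jar's axis, z up. Glass 84 mm across up to 70 mm above the bench, shoulder at 85 mm, neck 29 mm across. Three outward lugs on the neck hold the locked cap down.
- jar_rim: the glass rim of the jar's mouth, 111 mm above the bench; this body's origin coincides with the jar's (bench level, on the axis). A push of up to about 13 N on the cap does not reach it; beyond that the cap's inner part meets it after about 0.5 mm, rigidly. More than 8 N on the rim itself counts as ramming.
- cap: the grey inner part of the two-piece white cap, 44 mm across, inside the shell. Origin on its axis at the underside of its skirt (95 mm above the bench while locked), z up. Locked, its x axis is within 8 degrees of the jar's x. Turned anticlockwise 40 degrees or more from the jar's x it is free; a solid stop comes at 66 to 70 degrees. Whole cap: 31 mm tall, 75 to 95 g.
- shell: the ribbed white outer shell of the cap: grip this, 52 mm across, from 6 to 31 mm above the cap's origin (same origin as the cap when unpressed). Unpressed it spins loosely either way and turns nothing. Pressed, it sinks on a spring: 4 N to start, 10 N at 4 mm, its hard end. Letting it up and turning it back loses nothing, so several strokes are possible.
- cap_top (a point): centre of the top of the inner part's axis at the unpressed cap's top, 31 mm above the cap's origin. Hidden inside: 3 blunt shell teeth usually land on the inner part's 12 teeth (30 degrees apart) when pressed 1.5 mm. Turning up to 30 degrees under 8 to 10 N lets them drop 1 to 2 mm further if the push follows down; only then does the inner part turn.
- jar_mouth (a point): centre of the jar's mouth, 111 mm above the bench, where a sprung rubber gasket pushes the cap up with about 14 N. It makes the engaged cap stiff to turn (about 0.1 to 0.3 N m; 0.5 and more means the stop) and pops it up 1 to 2 mm when it comes free.
- coaster: round cork coaster lying fixed on the bench, 100 mm across, 6 mm thick; origin at the centre of its underside
- lacquer_lid: bystander: red lacquered jewellery-box lid, 100 x 130 x 20 mm, lying flat; origin at the centre of its underside
- calipers: bystander: brass calipers lying flat, 150 mm long along their y, 4 to 8 mm thick; origin under the middle of the beam
- charcoal_block: bystander: charcoal polishing block, 60 x 38 x 30 mm; origin at the centre of its underside
- pearl_disc: bystander: mother-of-pearl disc, 60 mm across, 9 mm thick; origin at the centre of its underside
Mind the look-alikes: they are no part of the job. Leave any green look-alike of the cap alone. There is more than one size of the coaster; the job needs the smaller.

How it is judged:
By the outcome, as a careful person would: the job done as asked, in the order asked, and still so for the second after the job is handed in, with the robot touching nothing.
It also fails if it takes over 61 s, if anything falls off the work surface, if the arm or the gripper's body presses on something with over 40 N, if the wrist force passes 120 N, or if a joint passes its speed limit or range.

## Working session

There is one attempt and no reset: what is moved stays moved. The work goes in short steps, Python scripts to look and compute and a tool call to move; the robot and the scene stay as the last step left them, time stands still between calls to the robot, and variables do not carry over. Pictures are saved under pics/ and viewed, at most 10 in all, crops included, and the job is handed in when it is done.

Besides the shell and the picture viewer there is one more tool, called after ">>>" as name(argument=value, ...), one argument or row to a line, values as JSON. drive_tool: Moves the arm, as the interface text tells. Its arguments: {"type":"object","properties":{"targets":{"type":"array","items":{"type":"number"}}},"required":["targets"]}

```bash
mkdir -p pics; ls; cat > h.py <<'E'
import numpy as np,cv2
from bench import r
def world(f,u,v,z=None):
    K=np.array(f["camera_matrix"]);P=np.array(f["pose"])
    d=np.array([(u-K[0,2])/K[0,0],-(v-K[1,2])/K[1,1],-1.0])
    if z is None:
        rz=f["range_z"][int(round(v)),int(round(u))]; return P[:3,:3]@(d*rz)+P[:3,3]
    w=P[:3,:3]@d; return P[:3,3]+w*(z-P[2,3])/w[2]
E
python3 - <<'E'
from h import *
for n in ("scene","top"):
    f=r.grab_frame(n); cv2.imwrite(f"pics/{n}0.png",f["image"]); print(n,f.keys(),np.round(f["pose"],2).tolist(),np.round(f["camera_matrix"],1).tolist())
    for k in ("jar","shell","coaster","lacquer_lid","calipers","charcoal_block","pearl_disc"):
        for o in r.outline_of(f,k)[:4]:
            m=o["mask"]; v,u=np.nonzero(m)
            if len(u)==0: continue
            p=np.array([world(f,a,b) for a,b in list(zip(u,v))[::max(1,len(u)//150)] if f["range_z"][b,a]>0])
            print(k,round(o["confidence"],2),int(u.mean()),int(v.mean()),len(u),np.round(np.median(p,0)) if len(p) else None,np.round(np.percentile(p,[3,97],axis=0)).tolist() if len(p) else None)
s=r.get_state(); print({k:np.round(v,3) for k,v in s.items()})
E
```

```text
pics
scene dict_keys(['image', 'range_z', 'camera_matrix', 'pose', 'shot']) [[0.87, -0.43, 0.24, 785.88], [0.49, 0.75, -0.45, -382.11], [0.01, 0.51, 0.86, 860.24], [0.0, 0.0, 0.0, 1.0]] [[410.3, 0.0, 310.0], [0.0, 410.3, 196.5], [0.0, 0.0, 1.0]]
jar 0.69 237 249 2091 [ 490. -157.   30.] [[425.0, -188.0, 5.0], [521.0, -87.0, 81.0]]
jar 0.43 228 225 557 [ 468. -138.  124.] [[443.0, -158.0, 104.0], [489.0, -113.0, 127.0]]
shell 0.96 229 225 612 [ 469. -137.  124.] [[441.0, -158.0, 101.0], [490.0, -111.0, 127.0]]
shell 0.71 282 273 518 [ 592. -142.   29.] [[569.0, -163.0, 9.0], [614.0, -117.0, 33.0]]
shell 0.67 237 249 2110 [ 489. -157.   31.] [[422.0, -189.0, 10.0], [520.0, -82.0, 82.0]]
shell 0.42 267 197 476 [463.  -1.  28.] [[432.0, -21.0, 3.0], [490.0, 26.0, 31.0]]
coaster 0.77 278 142 1743 [389. 164.   7.] [[328.0, 105.0, 2.0], [445.0, 229.0, 10.0]]
coaster 0.57 325 170 1090 [539. 149.   5.] [[493.0, 107.0, -0.0], [583.0, 193.0, 8.0]]
lacquer_lid 0.87 414 200 1988 [768. 172.  18.] [[719.0, 114.0, 10.0], [814.0, 235.0, 22.0]]
calipers 0.79 323 364 946 [ 753. -259.    3.] [[722.0, -3
[... 1069 characters left out ...]
.0, 22.0]]
charcoal_block 0.64 325 256 452 [459.   4.  30.] [[433.0, -20.0, 27.0], [485.0, 26.0, 33.0]]
pearl_disc 0.98 332 156 509 [686. -13.   9.] [[661.0, -40.0, 5.0], [712.0, 10.0, 12.0]]
{'t': np.float64(0.8), 'qpos': array([ 1.021,  0.351,  1.652, -0.   ,  1.139, -0.085]), 'qd': array([-0.   ,  0.001, -0.   , -0.   , -0.   ,  0.001]), 'joint_torque': array([-1.0000e-03, -4.9719e+01, -2.8549e+01,  7.0000e-02,  2.2000e-02,
        0.0000e+00]), 'tcp_pos': array([246.518, 491.646, 218.654]), 'ee_rot': array([0.23 , 0.973, 0.   , 0.   ]), 'ft_force': array([ 0.464,  0.306, -0.476]), 'torque': array([-0.001, -0.012, -0.073]), 'grasp_force': np.float64(0.0), 'finger_gap': np.float64(92.848)}
```

View pics/top0.png

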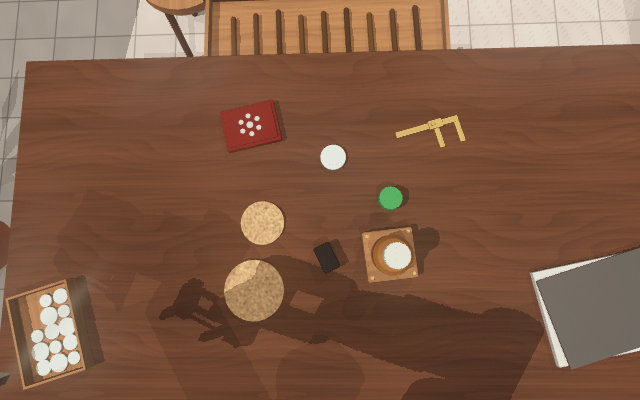

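```bash
python3 - <<'E'
from h import *
a=cv2.imread("pics/scene0.png")
cv2.imwrite("pics/crop1.png",cv2.resize(a[120:320,180:380],None,fx=3,fy=3,interpolation=cv2.INTER_CUBIC))
for n in("top","scene"):
    f=r.grab_frame(n)
    for k,lo,hi in(("shell",119,131),("coaster",0,12)):
        for o in r.outline_of(f,k)[:2]:
            m=o["mask"].astype(np.uint8)
            v,u=np.nonzero(m)
            p=np.array([world(f,x,y) for x,y in zip(u,v) if f["range_z"][y,x]>0])
            p=p[(p[:,2]>lo)&(p[:,2]<hi)]
            z=np.median(p[:,2])
            # top surface pixels only
            (c,rad)=cv2.minEnclosingCircle(p[:,:2].astype(np.float32))
            print(n,k,round(o["confidence"],2),"z",z.round(1),"circ",np.round(c,1),round(rad,1),"mean",p.mean(0).round(1),"ext",np.round(np.percentile(p,[1,99],axis=0),1).tolist())
# block orientation in top
f=r.grab_frame("top")
o=r.outline_of(f,"jar")[0]; v,u=np.nonzero(o["mask"])
p=np.array([world(f,x,y) for x,y in zip(u,v)]);q=p[(p[:,2]>24)&(p[:,2]<36)]
print(cv2.minAreaRect(q[:,:2].astype(np.float32)))
E
```

```text
return _methods._mean(a, axis=axis, dtype=dtype,
  ret = ret.dtype.type(ret / rcount)
<stdin>:15: RuntimeWarning: Mean of empty slice.
  ret = um.true_divide(
Traceback (most recent call last):
IndexError: index -1 is out of bounds for axis 0 with size 0
```

View pics/crop1.png

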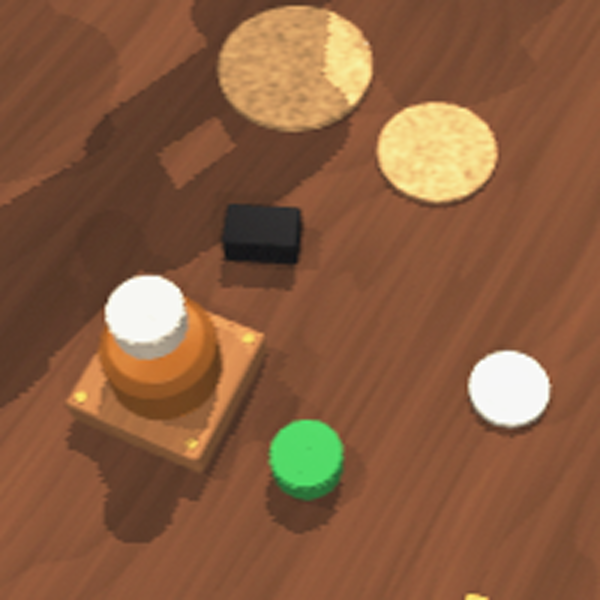

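The candidates for the cap, by pixel in the top view, are:
- the white cap on the jar (396,255), which I choose
- the green look-alike (390,197)
- the white pearl disc (332,157)

For the coaster I choose the small one (262,222) over the large one (253,290). The crop confirms both: a white ribbed cap on the amber jar, and the small cork disc beside the larger one.

```bash
cat > m.py <<'E'
from h import *
def meas(n):
    f=r.grab_frame(n)
    for k,lo,hi,x0 in(("shell",119,131,(465,-134)),("coaster",2,11,(538,149))):
        for o in r.outline_of(f,k)[:4]:
            v,u=np.nonzero(o["mask"])
            p=np.array([world(f,x,y) for x,y in zip(u,v) if f["range_z"][y,x]>0])
            p=p[(p[:,2]>lo)&(p[:,2]<hi)]
            if len(p)<100 or np.linalg.norm(p[:,:2].mean(0)-x0)>30: continue
            (c,rad)=cv2.minEnclosingCircle(p[:,:2].astype(np.float32))
            e=np.percentile(p,[1,99],axis=0)
            print(n,k,round(o["confidence"],2),"z",np.median(p[:,2]).round(1),"circ",np.round(c,1),round(rad,1),"mean",p.mean(0).round(1),"extmid",e.mean(0).round(1),"size",(e[1]-e[0]).round(1))
            break
    return f
if __name__=="__main__":
    meas("scene"); f=meas("top")
    o=r.outline_of(f,"jar")[0]; v,u=np.nonzero(o["mask"])
    p=np.array([world(f,x,y) for x,y in zip(u,v)]);q=p[(p[:,2]>24)&(p[:,2]<36)]
    print(cv2.minAreaRect(q[:,:2].astype(np.float32)))
    print(r.get_state()["t"])
E
python3 m.py
```

```text
scene shell 0.73 z 124.6 circ [ 464.5 -132.9] 26.6 mean [ 465.9 -134.   124.5] extmid [ 465.2 -133.6  123.7] size [49.  48.4  7.7]
scene coaster 0.95 z 4.8 circ [539.4 150.9] 51.2 mean [540.  149.5   4.9] extmid [539.6 150.6   5.4] size [92.8 94.8  6.5]
top shell 0.83 z 126.0 circ [ 463.  -134.6] 25.9 mean [ 462.9 -134.   126. ] extmid [ 463.2 -134.3  124.9] size [49.1 48.9  8. ]
top coaster 0.94 z 6.1 circ [537.4 150.3] 50.5 mean [537.1 149.2   6.1] extmid [537.3 149.4   6. ] size [93.4 92.2  6.6]
((463.0199890136719, -134.24288940429688), (109.83763122558594, 109.12030029296875), 5.7986626625061035)
1.25
```

```bash
cat > to.py <<'E'
import sys
from h import *
from scipy.spatial.transform import Rotation as R
s=r.get_state(); Q=R.from_quat(s["ee_rot"]); t=np.array(eval(sys.argv[1]),float)
print("tool shift",Q.inv().apply(t-s["tcp_pos"]).round(1),"tilt z",Q.apply([0,0,1]).round(3),"tcp",s["tcp_pos"].round(1),"q6",s["qpos"][5].round(2),"t",s["t"],"F",s["ft_force"].round(2),"M",s["torque"].round(3),s["finger_gap"].round(1))
E
python3 to.py "(463.8,-134,160)"
```

```text
Traceback (most recent call last):
  File "to.py", line 5, in <module>
    print("tool shift",Q.inv().apply(t-s["tcp_pos"]).round(1),"tilt z",Q.apply([0,0,1]).round(3),"tcp",s["tcp_pos"].round(1),"q6",s["qpos"][5].round(2),"t",s["t"],"F",s["ft_force"].round(2),"M",s["torque"].round(3),s["finger_gap"].round(1))
                                                                                                                                                                                                                       ^^^^^^^^^^^^^^^^^^^^^
AttributeError: 'float' object has no attribute 'round'
```

>>> drive_tool(
  targets=[-474,-462,20,0,0,1.6,93,-474,-462,20,0,0,1.6,93,-474,-462,20,0,0,1.6,93,-474,-462,20,0,0,1.6,93,-474,-462,20,0,0,1.6,93,-474,-462,20,0,0,1.6,93,-474,-462,20,0,0,1.6,93,-474,-462,20,0,0,1.6,93],
)

```text
t: 2.25
tcp_pos: [410.5, 17.3, 203.8]
ee_rot: [0.834, 0.552, 0.0, 0.0]
ft_force: [0.3, 1.0, 0.5]
finger_gap: 92.8
grasp_force: 0.0
```

```bash
python3 to.py "(463.8,-134,150)"
```

```text
Traceback (most recent call last):
  File "to.py", line 5, in <module>
    print("tool shift",Q.inv().apply(t-s["tcp_pos"]).round(1),"tilt z",Q.apply([0,0,1]).round(3),"tcp",s["tcp_pos"].round(1),"q6",s["qpos"][5].round(2),"t",s["t"],"F",s["ft_force"].round(2),"M",s["torque"].round(3),s["finger_gap"].round(1))
                                                                                                                                                                                                                       ^^^^^^^^^^^^^^^^^^^^^
AttributeError: 'float' object has no attribute 'round'
```

>>> drive_tool(
  targets=[0,0,0,0,0,0,93],
)

```text
t: 2.38
tcp_pos: [411.0, 16.1, 203.6]
ee_rot: [0.834, 0.552, 0.0, 0.0]
ft_force: [-1.0, 1.4, 0.5]
finger_gap: 92.8
grasp_force: 0.0
```

```bash
sed -i 's/s\["finger_gap"\].round(1)/round(s["finger_gap"],1)/' to.py; python3 to.py "(463.8,-134,160)"
```

```text
tool shift [-117.4  107.3   43.6] tilt z [ 0. -0. -1.] tcp [411.   16.1 203.6] q6 0.33 t 2.375 F [-1.04  1.43  0.52] M [-0.036  0.081  0.038] 92.8
```

>>> drive_tool(
  targets=[-117,107,44,0,0,0.3,93,-117,107,44,0,0,0.3,93,-117,107,44,0,0,0.3,93,-117,107,44,0,0,0.3,93,-117,107,44,0,0,0.3,93],
)

```text
t: 3.0
tcp_pos: [463.8, -128.5, 159.6]
ee_rot: [0.905, 0.425, -0.0, -0.0]
ft_force: [0.8, -0.2, 0.0]
finger_gap: 93.1
grasp_force: 0.0
```

```bash
python3 to.py "(463.8,-134,98)"; python3 - <<'E'
from h import *
f=r.grab_frame("scene"); g=r.grab_frame("top")
a=f["image"][150:290,160:330]; cv2.imwrite("pics/a1.png",cv2.resize(np.hstack([a,g["image"][180:320,310:480]]),None,fx=2.3,fy=2.3,interpolation=cv2.INTER_CUBIC))
E
```

```text
tool shift [-4.2  3.5 61.6] tilt z [-0.  0. -1.] tcp [ 463.8 -128.5  159.6] q6 0.33 t 3.0 F [ 0.78 -0.21  0.02] M [-0.063  0.046 -0.032] 93.1
```

View pics/a1.png

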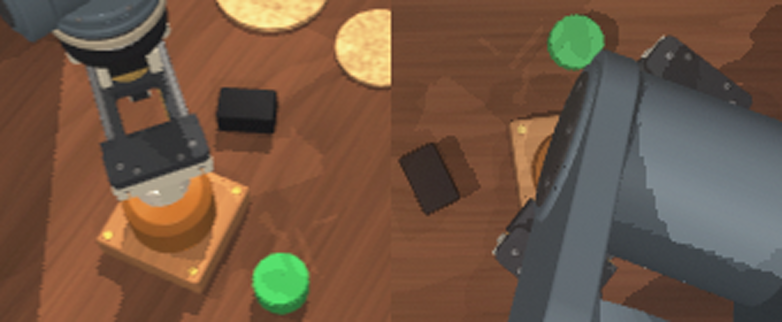

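The picture shows the fingers either side of the white cap, at about (155,190) in the left half, and clear of the green cap. Next I settle the arm and read the pose.

>>> drive_tool(
  targets=[0,0,20,0,0,0,93,0,0,20,0,0,0,93],
)

```text
t: 3.35
tcp_pos: [463.3, -128.6, 139.1]
ee_rot: [0.905, 0.425, -0.001, -0.001]
ft_force: [-0.6, 0.0, 0.2]
finger_gap: 92.9
grasp_force: 0.0
```

```bash
python3 to.py "(463.8,-134,98)"
```

```text
tool shift [-3.9  3.9 41.1] tilt z [-0.001  0.001 -1.   ] tcp [ 463.3 -128.6  139.1] q6 0.32 t 3.35 F [-0.62  0.04  0.17] M [-0.106  0.168 -0.015] 92.9
```

>>> drive_tool(
  targets=[-4,4,20,0,0,0,93,-4,4,41,0,0,0,93,-4,4,41,0,0,0,93],
)

```text
t: 3.72
tcp_pos: [464.0, -134.7, 98.4]
ee_rot: [0.905, 0.425, -0.001, -0.001]
ft_force: [1.0, 0.5, 0.4]
finger_gap: 93.1
grasp_force: 0.0
```

```bash
python3 to.py "(463.8,-134,98)"
```

```text
tool shift [ 0.4 -0.6  0.4] tilt z [-0.002  0.001 -1.   ] tcp [ 464.  -134.7   98.4] q6 0.31 t 3.725 F [1.02 0.53 0.44] M [-0.073  0.117  0.018] 93.1
```

>>> drive_tool(
  targets=[0,0,0,0,0,0,50,0,0,0,0,0,0,50,0,0,0,0,0,0,50,0,0,0,0,0,0,50,0,0,0,0,0,0,40,0,0,0,0,0,0,40],
)

```text
t: 4.47
tcp_pos: [463.5, -134.7, 98.4]
ee_rot: [0.905, 0.424, -0.001, -0.001]
ft_force: [-4.2, 5.0, 4.7]
finger_gap: 51.4
grasp_force: 30.0
```

```bash
python3 to.py "(463.8,-134,98)"
```

```text
tool shift [ 0.7 -0.2  0.4] tilt z [-0.002  0.001 -1.   ] tcp [ 463.5 -134.7   98.4] q6 0.31 t 4.475 F [-4.19  5.    4.67] M [ 0.64   0.843 -0.003] 51.4
```

>>> drive_tool(
  targets=[0,-0.4,0,0,0,0,40,0,-0.4,0,0,0,0,40],
)

```text
t: 4.72
tcp_pos: [463.5, -134.7, 98.4]
ee_rot: [0.905, 0.424, -0.001, -0.001]
ft_force: [-3.6, 3.3, 3.7]
finger_gap: 51.7
grasp_force: 30.0
```

```bash
python3 to.py "(463.8,-134,98)"
```

```text
tool shift [ 0.7 -0.2  0.4] tilt z [-0.002  0.001 -1.   ] tcp [ 463.5 -134.7   98.4] q6 0.31 t 4.725 F [-3.55  3.34  3.7 ] M [ 0.543  0.905 -0.012] 51.7
```

>>> drive_tool(
  targets=[0,-1.0,0,0,0,0,40,0,-1.0,1,0,0,0,40,0,-1.0,1,0,0,0,40],
)

```text
t: 5.1
tcp_pos: [463.5, -134.6, 97.6]
ee_rot: [0.905, 0.424, 0.0, 0.0]
ft_force: [-2.4, -0.1, 4.3]
finger_gap: 51.6
grasp_force: 30.0
```

```bash
python3 to.py "(463.8,-134,98)"
```

```text
tool shift [ 0.7 -0.1 -0.4] tilt z [ 0. -0. -1.] tcp [ 463.5 -134.6   97.6] q6 0.32 t 5.1 F [-2.42 -0.1   4.26] M [-0.07   0.637 -0.06 ] 51.6
```

Lateral force is now small, so I press on.

>>> drive_tool(
  targets=[0,0,0.5,0,0,0,40,0,0,1,0,0,0,40,0,0,1,0,0,0,40],
)

```text
t: 5.48
tcp_pos: [463.5, -134.5, 97.0]
ee_rot: [0.905, 0.425, 0.0, 0.0]
ft_force: [-6.1, 1.4, 11.2]
finger_gap: 51.3
grasp_force: 30.0
```

>>> drive_tool(
  targets=[0,0,-0.3,0,0,-0.05,40,0,0,-0.3,0,0,-0.1,40,0,0,-0.3,0,0,-0.15,40,0,0,-0.3,0,0,-0.15,40],
)

```text
t: 5.98
tcp_pos: [463.4, -134.5, 97.1]
ee_rot: [0.871, 0.491, 0.0, 0.0]
ft_force: [-3.8, 1.2, 8.3]
finger_gap: 51.7
grasp_force: 30.0
```

```bash
python3 to.py "(463.8,-134,98)"
```

```text
tool shift [ 0.6  0.1 -0.9] tilt z [ 0.  0. -1.] tcp [ 463.4 -134.5   97.1] q6 0.16 t 5.975 F [-3.83  1.22  8.33] M [0.135 0.842 0.01 ] 51.7
```

>>> drive_tool(
  targets=[0,0,0.1,0,0,-0.05,40,0,0,0.1,0,0,-0.1,40,0,0,0.1,0,0,-0.15,40,0,0,0.1,0,0,-0.15,40],
)

```text
t: 6.48
tcp_pos: [463.4, -134.4, 96.9]
ee_rot: [0.832, 0.555, -0.0, -0.0]
ft_force: [-4.1, 1.7, 5.4]
finger_gap: 51.5
grasp_force: 30.0
```

```bash
python3 to.py "(463.8,-134,98)"
```

```text
tool shift [ 0.6  0.2 -1.1] tilt z [-0.  0. -1.] tcp [ 463.4 -134.4   96.9] q6 0.01 t 6.475 F [-4.14  1.68  5.37] M [ 0.173  0.753 -0.015] 51.5
```

The push force has dropped to about 5 N, so the teeth seem to be falling in. I follow down.

>>> drive_tool(
  targets=[0,0,0.5,0,0,0,40,0,0,1,0,0,0,40,0,0,1,0,0,0,40],
)

```text
t: 6.85
tcp_pos: [463.3, -134.4, 95.9]
ee_rot: [0.832, 0.555, -0.0, -0.0]
ft_force: [-4.1, 1.3, 7.6]
finger_gap: 51.8
grasp_force: 30.0
```

>>> drive_tool(
  targets=[0,0,0.5,0,0,0,40,0,0,0.8,0,0,-0.05,40,0,0,0.8,0,0,-0.1,40,0,0,0.8,0,0,-0.1,40],
)

```text
t: 7.35
tcp_pos: [463.5, -134.5, 95.2]
ee_rot: [0.803, 0.596, 0.0, 0.0]
ft_force: [-4.4, 1.3, 8.5]
finger_gap: 51.3
grasp_force: 30.0
```

```bash
python3 to.py "(463.8,-134,98)"
```

```text
tool shift [ 0.5  0.2 -2.8] tilt z [ 0.  0. -1.] tcp [ 463.5 -134.5   95.2] q6 -0.09 t 7.35 F [-4.44  1.33  8.51] M [ 0.22   0.823 -0.075] 51.3
```

>>> drive_tool(
  targets=[0,0,0.1,0,0,-0.05,40,0,0,0.2,0,0,-0.1,40,0,0,0.2,0,0,-0.15,40,0,0,0.2,0,0,-0.2,40],
)

```text
t: 7.85
tcp_pos: [464.0, -134.6, 95.3]
ee_rot: [0.739, 0.674, 0.0, 0.001]
ft_force: [-1.7, 1.1, 8.8]
finger_gap: 52.0
grasp_force: 30.0
```

```bash
python3 to.py "(463.8,-134,98)"
```

```text
tool shift [ 0.6 -0.3 -2.8] tilt z [ 0.002 -0.    -1.   ] tcp [ 464.  -134.6   95.3] q6 -0.29 t 7.85 F [-1.74  1.08  8.79] M [ 0.151  0.361 -0.102] 52.0
```

>>> drive_tool(
  targets=[0,0,0.1,0,0,-0.05,40,0,0,0.1,0,0,-0.1,40,0,0,0.1,0,0,-0.15,40,0,0,0.1,0,0,-0.2,40,0,0,0.1,0,0,-0.25,40,0,0,0.1,0,0,-0.3,40],
)

```text
t: 8.6
tcp_pos: [464.1, -134.4, 95.2]
ee_rot: [0.63, 0.776, 0.0, 0.001]
ft_force: [-1.2, 4.1, 9.3]
finger_gap: 51.7
grasp_force: 30.0
```

```bash
python3 to.py "(463.8,-134,98)"
```

```text
tool shift [ 0.5 -0.2 -2.8] tilt z [ 0.002 -0.    -1.   ] tcp [ 464.1 -134.4   95.2] q6 -0.59 t 8.6 F [-1.16  4.14  9.28] M [ 0.534  0.387 -0.085] 51.7
```

>>> drive_tool(
  targets=[0,0,0,0,0,-0.05,40,0,0,0,0,0,-0.1,40,0,0,0,0,0,-0.15,40,0,0,0,0,0,-0.2,40,0,0,0,0,0,-0.25,40,0,0,0,0,0,-0.3,40],
)

```text
t: 9.35
tcp_pos: [463.9, -134.4, 95.3]
ee_rot: [0.507, 0.862, 0.0, 0.001]
ft_force: [-3.8, 2.6, 11.2]
finger_gap: 51.6
grasp_force: 30.0
```

```bash
python3 to.py "(463.8,-134,98)"
```

```text
tool shift [ 0.4  0.1 -2.7] tilt z [ 0.001  0.    -1.   ] tcp [ 463.9 -134.4   95.3] q6 -0.89 t 9.35 F [-3.8   2.56 11.21] M [ 0.54   0.583 -0.13 ] 51.6
```

>>> drive_tool(
  targets=[0,0,-0.4,0,0,-0.05,40,0,0,-0.4,0,0,-0.1,40,0,0,-0.4,0,0,-0.15,40,0,0,-0.4,0,0,-0.2,40],
)

```text
t: 9.85
tcp_pos: [463.8, -134.4, 95.7]
ee_rot: [0.418, 0.908, 0.0, 0.0]
ft_force: [-3.2, 2.7, 11.7]
finger_gap: 51.4
grasp_force: 30.0
```

```bash
python3 to.py "(463.8,-134,98)"
```

```text
tool shift [ 0.3  0.3 -2.3] tilt z [ 0.001 -0.    -1.   ] tcp [ 463.8 -134.4   95.7] q6 -1.09 t 9.85 F [-3.17  2.68 11.69] M [ 0.404  0.732 -0.043] 51.4
```

>>> drive_tool(
  targets=[0,0,-0.5,0,0,-0.05,40,0,0,-0.5,0,0,-0.1,40,0,0,-0.5,0,0,-0.15,40,0,0,-0.5,0,0,-0.15,40],
)

```text
t: 10.35
tcp_pos: [463.8, -134.5, 96.1]
ee_rot: [0.35, 0.937, 0.0, 0.0]
ft_force: [-3.7, 2.8, 10.8]
finger_gap: 51.1
grasp_force: 30.0
```

```bash
python3 to.py "(463.8,-134,98)"
```

```text
tool shift [ 0.3  0.4 -1.9] tilt z [ 0.001 -0.    -1.   ] tcp [ 463.8 -134.5   96.1] q6 -1.24 t 10.35 F [-3.75  2.85 10.85] M [ 0.362  0.659 -0.097] 51.1
```

>>> drive_tool(
  targets=[0,0,-0.2,0,0,-0.04,40,0,0,-0.2,0,0,-0.08,40,0,0,-0.2,0,0,-0.12,40,0,0,-0.2,0,0,-0.12,40],
)

```text
t: 10.85
tcp_pos: [463.7, -134.5, 96.3]
ee_rot: [0.293, 0.956, 0.0, 0.0]
ft_force: [-3.6, 1.8, 11.2]
finger_gap: 51.7
grasp_force: 30.0
```

```bash
python3 to.py "(463.8,-134,98)"
```

```text
tool shift [ 0.2  0.5 -1.7] tilt z [ 0.001  0.    -1.   ] tcp [ 463.7 -134.5   96.3] q6 -1.36 t 10.85 F [-3.59  1.77 11.2 ] M [ 0.376  0.752 -0.123] 51.7
```

>>> drive_tool(
  targets=[0,0,0,0,0,-0.04,40,0,0,0,0,0,-0.08,40,0,0,0,0,0,-0.12,40,0,0,0,0,0,-0.12,40],
)

```text
t: 11.35
tcp_pos: [463.6, -134.0, 96.2]
ee_rot: [0.236, 0.972, 0.001, 0.0]
ft_force: [-4.1, 5.7, 12.7]
finger_gap: 51.9
grasp_force: 30.0
```

```bash
python3 to.py "(463.8,-134,98)"
```

```text
tool shift [-0.2  0.1 -1.8] tilt z [ 0.001  0.001 -1.   ] tcp [ 463.6 -134.    96.2] q6 -1.47 t 11.35 F [-4.15  5.69 12.71] M [ 1.084  0.633 -0.487] 51.9
```

>>> drive_tool(
  targets=[0,0,-0.4,0,0,-0.03,40,0,0,-0.4,0,0,-0.03,40],
)

```text
t: 11.6
tcp_pos: [463.6, -133.9, 96.4]
ee_rot: [0.221, 0.975, 0.001, 0.0]
ft_force: [-2.2, 5.5, 7.7]
finger_gap: 51.3
grasp_force: 30.0
```

```bash
python3 to.py "(463.8,-134,98)"
```

```text
tool shift [-0.3  0.  -1.6] tilt z [ 0.     0.001 -1.   ] tcp [ 463.6 -133.9   96.4] q6 -1.5 t 11.6 F [-2.2   5.51  7.66] M [ 1.048  0.33  -0.648] 51.3
```

The moment is 0.65 N m, so the cap is at the stop. I unwind slightly, then lift straight up.

>>> drive_tool(
  targets=[0,0,0,0,0,0.04,40,0,0,-2,0,0,0.04,40,0,0,-4,0,0,0.04,40,0,0,-7,0,0,0.04,40,0,0,-10,0,0,0.04,40],
)

```text
t: 12.22
tcp_pos: [463.5, -134.6, 106.2]
ee_rot: [0.24, 0.971, -0.0, 0.0]
ft_force: [0.7, 0.5, -0.2]
finger_gap: 51.5
grasp_force: 30.0
```

```bash
python3 to.py "(463.8,-134,200)"
```

```text
tool shift [ -0.    0.7 -93.8] tilt z [ 0. -0. -1.] tcp [ 463.5 -134.6  106.2] q6 -1.47 t 12.225 F [ 0.68  0.54 -0.23] M [ 0.007 -0.011  0.018] 51.5
```

>>> drive_tool(
  targets=[0,0,-20,0,0,0,40,0,0,-40,0,0,0,40,0,0,-60,0,0,0,40,0,0,-60,0,0,0,40],
)

```text
t: 12.72
tcp_pos: [464.1, -134.8, 167.1]
ee_rot: [0.24, 0.971, -0.0, 0.001]
ft_force: [-0.3, -0.5, -1.1]
finger_gap: 51.5
grasp_force: 30.0
```

```bash
python3 to.py "(538.3,150,70)"; python3 - <<'E'
from h import *
f=r.grab_frame("scene"); 
cv2.imwrite("pics/a2.png",cv2.resize(f["image"][80:300,130:380],None,fx=3,fy=2.7,interpolation=cv2.INTER_CUBIC))
E
```

```text
tool shift [ 67.3 286.5  97. ] tilt z [ 0.002 -0.001 -1.   ] tcp [ 464.1 -134.8  167.1] q6 -1.47 t 12.725 F [-0.35 -0.47 -1.14] M [0.037 0.024 0.009] 51.5
```

View pics/a2.png

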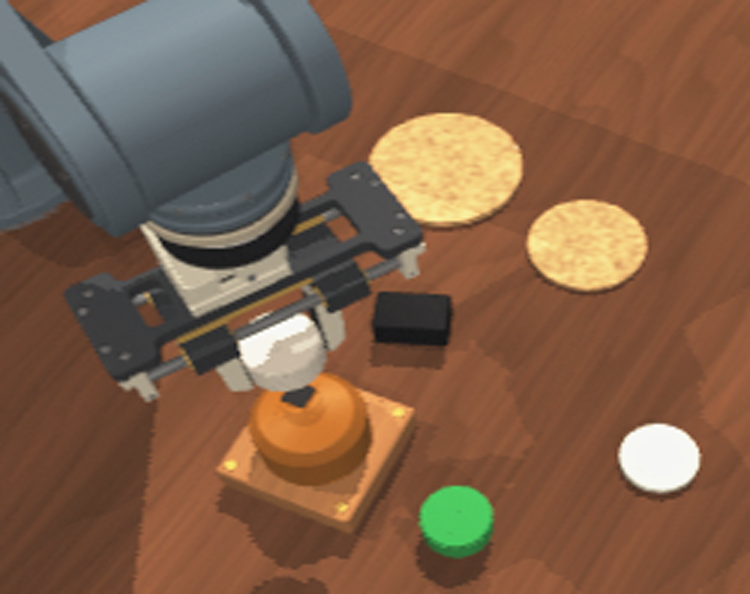

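The picture shows the cap held upright between the fingers at (285,350) and the jar mouth open below it at (298,395). The small coaster is at (587,245). I carry the cap over.

>>> drive_tool(
  targets=[67,286,0,0,0,0,40,67,286,0,0,0,0,40,67,286,20,0,0,0,40,67,286,40,0,0,0,40,67,286,60,0,0,0,40,67,286,90,0,0,0,40,67,286,90,0,0,0,40,67,286,90,0,0,0,40],
)

```text
t: 13.78
tcp_pos: [537.7, 149.4, 76.7]
ee_rot: [0.24, 0.971, 0.0, 0.0]
ft_force: [0.3, 0.4, 0.5]
finger_gap: 51.6
grasp_force: 30.0
```

>>> drive_tool(
  targets=[0,0,0,0,0,0,40],
)

```text
t: 13.9
tcp_pos: [538.0, 149.4, 77.3]
ee_rot: [0.24, 0.971, 0.0, 0.001]
ft_force: [-0.9, 0.1, -1.2]
finger_gap: 51.7
grasp_force: 30.0
```

```bash
python3 to.py "(538.3,150,20)"; python3 - <<'E'
from h import *
for n in("scene","top"):
    f=r.grab_frame(n)
    for o in r.outline_of(f,"shell")[:3]:
        v,u=np.nonzero(o["mask"]); p=np.array([world(f,a,b) for a,b in zip(u,v)]); print(n,o["confidence"],u.mean(),v.mean(),np.percentile(p,[2,50,98],axis=0).round(1).tolist())
    if n=="scene": cv2.imwrite("pics/a3.png",cv2.resize(f["image"][60:260,220:420],None,fx=3,fy=3,interpolation=cv2.INTER_CUBIC))
E
```

```text
tool shift [ 0.1  0.6 57.3] tilt z [ 0.002  0.    -1.   ] tcp [538.  149.4  77.3] q6 -0.9 t 13.9 F [-0.89  0.12 -1.19] M [-0.005 -0.041 -0.007] 51.7
scene 0.94 282.0241448692153 272.59758551307846 [[566.2, -164.3, 10.1], [590.5, -142.3, 29.2], [613.7, -116.6, 32.9]]
scene 0.56 330.1127596439169 150.8545994065282 [[533.4, 124.2, 5.2], [549.6, 142.3, 102.4], [565.8, 194.6, 106.8]]
top 0.62 389.72930648769574 197.8076062639821 [[563.4, -162.5, 15.9], [585.8, -139.1, 30.9], [609.8, -115.5, 34.0]]
```

View pics/a3.png

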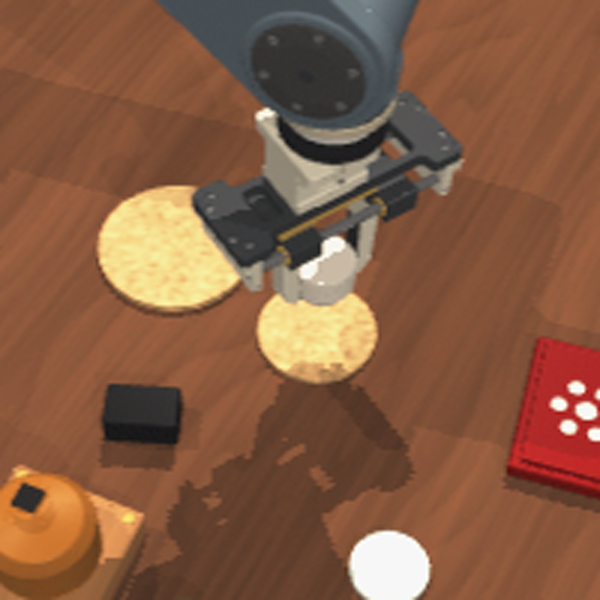

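The picture shows the cap upright over the coaster, whose centre is at about (317,333). The cap's top is about 27 mm above the TCP, as at the grasp, so it should land at TCP z of about 9.4.

>>> drive_tool(
  targets=[0,0.6,20,0,0,0,40,0,0.6,40,0,0,0,40,0,0.6,55,0,0,0,40,0,0.6,62,0,0,0,40,0,0.6,64,0,0,0,40,0,0.6,64,0,0,0,40],
)

```text
t: 14.85
tcp_pos: [537.9, 150.4, 12.5]
ee_rot: [0.24, 0.971, 0.0, 0.0]
ft_force: [-0.0, -0.3, -0.9]
finger_gap: 51.6
grasp_force: 30.0
```

>>> drive_tool(
  targets=[0,0,1,0,0,0,40,0,0,2,0,0,0,40,0,0,3,0,0,0,40,0,0,3,0,0,0,40],
)

```text
t: 15.35
tcp_pos: [537.8, 150.4, 9.4]
ee_rot: [0.24, 0.971, 0.0, 0.0]
ft_force: [-0.6, -1.4, 4.3]
finger_gap: 51.6
grasp_force: 30.0
```

It has landed with about 4 N. I ease off slightly and release.

>>> drive_tool(
  targets=[0,0,-0.3,0,0,0,40,0,0,-0.3,0,0,0,56,0,0,-0.3,0,0,0,70,0,0,-0.3,0,0,0,80,0,0,-0.3,0,0,0,80,0,0,-0.3,0,0,0,80],
)

```text
t: 16.1
tcp_pos: [537.7, 150.3, 9.4]
ee_rot: [0.24, 0.971, -0.0, 0.0]
ft_force: [-0.9, 0.9, 0.4]
finger_gap: 79.9
grasp_force: 0.0
```

>>> drive_tool(
  targets=[0,0,-10,0,0,0,80,0,0,-30,0,0,0,80,0,0,-60,0,0,0,80,0,0,-110,0,0,0,80,0,0,-160,0,0,0,80,0,0,-160,0,0,0,80],
)

```text
t: 16.85
tcp_pos: [539.5, 150.7, 173.8]
ee_rot: [0.24, 0.971, 0.002, 0.003]
ft_force: [-0.9, -0.0, -1.4]
finger_gap: 80.3
grasp_force: 0.0
```

```bash
python3 to.py "(538.3,150,20)"; python3 - <<'E'
from h import *
for n in("scene","top"):
    f=r.grab_frame(n)
    for o in r.outline_of(f,"shell")[:4]:
        v,u=np.nonzero(o["mask"]); p=np.array([world(f,a,b) for a,b in zip(u,v)]); print(n,round(o["confidence"],2),u.mean(),v.mean(),np.percentile(p,[2,50,98],axis=0).round(1).tolist())
    if n=="scene": cv2.imwrite("pics/a4.png",cv2.resize(f["image"][60:260,220:420],None,fx=3,fy=3,interpolation=cv2.INTER_CUBIC))
E
```

```text
tool shift [  1.6  -1.9 153.7] tilt z [ 0.007  0.001 -1.   ] tcp [539.5 150.7 173.8] q6 -0.9 t 16.85 F [-0.91 -0.03 -1.37] M [-0.045 -0.007  0.02 ] 80.3
scene 0.78 282.2476007677543 272.5758157389635 [[565.3, -164.2, 8.8], [590.7, -141.7, 29.1], [613.6, -116.5, 32.4]]
scene 0.62 326.23308270676694 165.5438596491228 [[515.9, 125.8, 6.1], [542.7, 144.6, 35.0], [565.6, 173.4, 38.8]]
scene 0.27 414.2341346153846 199.99807692307692 [[713.6, 110.0, 2.8], [767.8, 169.7, 18.0], [819.8, 241.5, 21.9]]
top 0.73 389.6666666666667 198.20181405895693 [[562.7, -162.7, 12.1], [585.4, -138.4, 30.8], [607.9, -115.2, 34.1]]
```

View pics/a4.png

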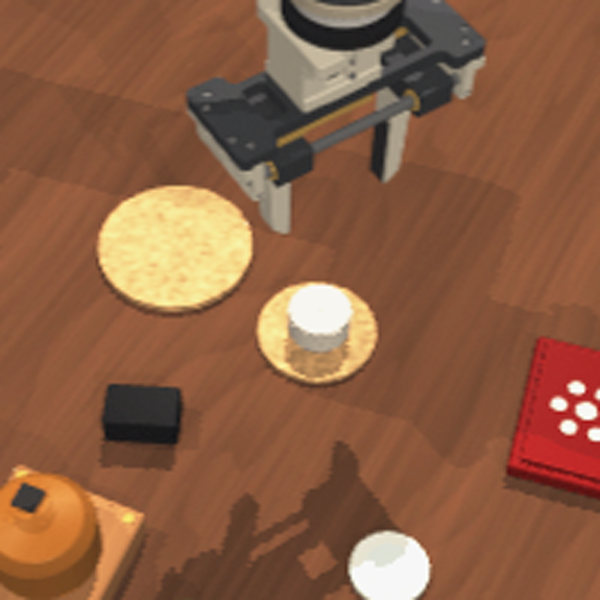

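The cap stands right way up at (320,318), in the middle of the small coaster. Its top is about 37 mm above the bench, and nothing else in view has moved.

```bash
python3 -c "
from h import *
print(r.sign_off())"
```

```text
the job is handed in; nothing more can be done
None
```

The jar is open, its cap stands right way up in the middle of the small cork coaster, and the job was handed in at about 17 s; push readings peaked at about 13 N, above the 9 N asked but under 20 N.

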